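Clamp the lamp bracket to the cross-bar with its U-bolt

ROBOT

A 6-joint arm with a two-finger parallel gripper is mounted at the origin on the work surface. World frame = base frame: x ahead of the robot, y to its left, z up, the work surface at z = 0. Lengths are in m, angles in rad, forces in N, time in s.
With the tool pointing down it reaches from about 0.3 to 0.775 m from the base axis. Payload 14.6 kg.
Tool frame: the origin (TCP) lies on the centre line of the jaws, within the pads' length; the fingertips stand 25 mm ahead of it and the grasp point (between the pads) lies 6 mm ahead of it (ctrl.tip_reach is the distance from the TCP to the fingertips, in m); z points along the fingers, y is the line along which they close (so a half turn about z gives the same grasp; the last joint's range is limited). The gripper opens to 94 mm and grips with 3 to 60 N. Pads are 16 mm wide; open, the fingers measure 119 mm over their backs; the gripper's body (75 mm by 177 mm) begins 78 mm behind the grasp point.
Start: joints at [-1.329, 0.3, 1.521, -0, 1.321, -0.067], TCP at [0.167, -0.524, 0.23] pointing down, gripper open.
Joint ranges: [-3.03, 3.03], [-0.79, 2.21], [0.23, 2.52], [-1.04, 4.18], [0, 3.07], [-2.55, 2.55]. Speed limits (rad/s): [2.22, 2.22, 2.57, 3.14, 3.14, 3.14].

INTERFACE

Orientations are given as [roll, pitch, yaw] about the fixed x, y, z axes, in that order (R = Rz(yaw) Ry(pitch) Rx(roll)).
In Python, from station import ctrl gives the robot as it stands. The module is installed in compiled form; this text tells all that it offers.
- The arm moves only by the tool apply_moves, never from a script. Its argument "deltas" is a list of rows, each a list of 7 numbers: the closure in counts, from 0 (fully open) to 255 (shut), then the shift along the world's x, y, z in cm, then the turn, a rotation vector about the world's x, y, z in rad. In form: [[jaw, tx, ty, tz, ax, ay, az], ...]. A call has 1 to 10 rows; each row shifts and turns the commanded pose from where the row before left it; what a row does not reach is not made up. A row lasts 1/10 s, in which the tool goes at most 50 mm and 8.59 degrees, less where a joint would pass 70% of its speed; a pose out of reach is approached as far as the arm can. A call with a gripper value outside its range is refused whole. The fingers move at their own pace and stop on an object; "grip_force" is the grip in N (left out, the last holds). Time passes only in rows, so rows that do not move let the fingers close. It gives the time, the measured TCP pose, the force, the opening and the grip force at its end, in the units of the state.
- ctrl.get_obs(): the state, without advancing time (a new reading comes with each control period).
- ctrl.camera(name): name is "scene" or "side" or "wrist"; returns a dict with "img" (420x560x3 uint8, red, green, blue), "K" (3x3 intrinsics, pixels), "pose" (4x4, takes a point from camera to world coordinates); the wrist camera has in their place "hand_eye" (4x4, takes a point from camera to tool coordinates, whose origin is the TCP and whose axes are the flange's). Camera axes: x right, y up, looking along -z (the intrinsics and any distortion apply to the point x, -y, -z); pixel columns grow to the right and rows downward; lengths in m; the calibration is good to about 2 mm. A picture is of the moment at which its call begins: read the wrist's pose just before it. There is no depth.
- ctrl.hand_in(): hands the job in; it is judged then, once.
The state is a dict: "time_s": time; "qpos": joint angles; "joint_vel": joint speeds; "tau": joint torques, N m; "ee_pos": TCP position; "eef_rot": TCP orientation; "force": force on the tool from outside, world axes, zero at the start; "moment": the same for the moment, N m; "grip_width": finger opening in m; "grip_force": force on a finger pad.
Only numpy, scipy, OpenCV 4.12 (cv2) and the standard library are available. Lean on these libraries where they do the work, as an engineer would, in place of code of your own. Each camera call takes 0.05 s, during which the arm holds its last target. There are 200 camera calls.

TASK

Fix the lamp bracket to the cross-bar of the stand: take the middle-sized of the three U-bolts out of the wooden rack, straddle the bar with it and start both its legs through the two holes of the tilted bracket (its drilled plate has some play along the bar), then let go of it so that it stands there by itself, and at last push it fully home by pressing on its bend, until the bend rests on the bar. Leave the other two U-bolts standing in the rack.

Things in the scene. Friction and masses are not known exactly. Their poses are not given: they have to be found in the camera images.
- ubolt_mid (a point): Middle-sized loose steel U-bolt (0.1-0.2 kg) of 8 mm round bar, upright in a rack groove, legs down. 78 mm high, 44 wide; legs 36 mm apart (centres), straight for the lower 56 mm, feet tapered to 5 mm over the last 3; bend a half circle. Point: between the legs, 39 mm above the feet, 39 below the bend's top. x: leg to leg, y: across the U's plane, z: up the legs. Either way round is alike.
- ubolt_small_mid (a point): Smaller loose U-bolt (legs 24 mm apart, 62 mm high, 8 mm bar) in another groove of the rack: leave it there. Point half-way up between its legs; axes as for the middle-sized one.
- ubolt_wide_mid (a point): Wider loose U-bolt (legs 56 mm apart, 84 mm high, 8 mm bar) in another groove of the rack: leave it there. Point half-way up between its legs; axes as for the middle-sized one.
- rack: Fixed wooden block 130 (x) x 190 (y) x 45 mm high with three grooves along its x, 86 mm long, 10 wide, 25 deep, 62 mm apart along y. Each holds one U-bolt upright, its legs 25 mm deep, its flat plane along the groove; which is where varies. Origin: centre of the underside.
- stand: Fixed stand: base 130 (x) x 270 (y) x 18 mm, two end posts at y = -112 and +112 mm with 36 mm square heads reaching 18 mm above the bar's axis, and a level steel bar, 24 mm in diameter, along y, axis 130 mm above the bench. Origin: centre of the base's underside.
- bracket_home (a point): Where the U-bolt's middle point must end (bend resting on the bar): 19 mm below the bar's axis along the bracket's z. Axes: y along the bar, x from hole to hole, z out of the tilted plate, against the way the legs go in. The plate's end-play puts its two holes, both at the same y, anywhere from y = -8 to +8 mm, unmeasured: see or feel for them. They lie at x = -18 and +18; the U-bolt may end at any such y.
- bracket_cheek (a point): On the swivel, level with the bar's axis, at x = -31 mm: height of the cheeks' top edges. The drilled aluminium channel, 68 (x) x 44 (y) mm, sits under the bar between two collars (36 mm across, at y = -36 and +36): cheeks 6 mm thick at x = -31 and +31 rise 19 mm above bracket_home, so fingers around the legs cannot go all the way down. Strap and lamp on the +x side, 41-121 mm out, below the bar's axis.
- bracket_detent (a point): 34 mm below the bar's axis. The channel's plate is 14 mm thick, top 14 mm below the axis (5 mm above bracket_home), with two chamfered 11 mm through holes; it slides stiffly along the bar (6 N). Under it two spring rollers grip the legs once the feet are 20 mm below the plate's top (middle point under 24 mm above home): a released U-bolt then stays put; 4 to 15 N on the bend pushes it on.
- bracket (a joint): Tilt of the bracket about the bar, rad: 0 = plate level; positive = the plate's normal leans towards the stand's -x side (the robot). A stiff friction swivel (1.5 N m): it stays put unless pushed hard.
- jar: Fixed glass specimen jar with a white lid, 60 mm in diameter, 95 mm high, between rack and stand. Origin: centre of the underside.
Not all that is in view belongs to the job. Leave any yellow look-alike of the part that bears ubolt_mid alone. Leave any yellow look-alike of the part that bears ubolt_wide_mid alone.

How it is judged:
On the way:
1. the U-bolt straddles the bar with both legs through the channel's holes, still 6 to 30 mm short of home, and stands there untouched by the robot (z of ubolt_mid in the frame of bracket_home between 0.006 and 0.03 m and x of ubolt_mid in the frame of bracket_home between -0.006 and 0.006 m and y of ubolt_mid in the frame of bracket_home between -0.016 and 0.016 m and angle between the z axis of ubolt_mid and the z axis of bracket_home, either way round below 0.28 rad and contact force between ubolt and the fingers below 0.05 N and contact force between ubolt and the arm below 0.05 N), for 0.2 s.
At the end, for the whole second after the job is handed in: The U-bolt straddles the bar, both legs through the channel's holes, within 3.5 mm of home along its legs (6 mm across, 16 mm along the bar) and 0.28 rad of the bracket's axis, at rest; the other two U-bolts stand in the rack, moved under 30 mm and within 0.3 rad of upright (z of ubolt_mid in the frame of bracket_home between -0.006 and 0.0035 m and x of ubolt_mid in the frame of bracket_home between -0.006 and 0.006 m and y of ubolt_mid in the frame of bracket_home between -0.016 and 0.016 m and angle between the z axis of ubolt_mid and the z axis of bracket_home, either way round below 0.28 rad and linear speed of ubolt below 0.02 m/s and angle between each of ubolt_small_mid, ubolt_wide_mid's own z axis and vertical below 0.3 rad and distance of each of ubolt_small_mid, ubolt_wide_mid from where it was at the start of the episode below 0.03 m); the robot touches nothing.
It fails at once if one of the other two U-bolts is taken out of the rack (distance of any of ubolt_small_mid, ubolt_wide_mid from where it was at the start of the episode above 0.04 m).
It also fails if it takes over 58 s, if anything falls off the work surface, if the arm or the gripper's body presses on something with over 40 N, if the wrist force passes 120 N, or if a joint passes its speed limit or range.

## Working session

There is one attempt and no reset: what is moved stays moved. The work goes in short steps, Python scripts to look and compute and a tool call to move; the robot and the scene stay as the last step left them, time stands still between calls to the robot, and variables do not carry over. Pictures are saved under pics/ and viewed, at most 10 in all, crops included, and the job is handed in when it is done.

Besides the shell and the picture viewer there is one more tool, called after "Call:" in YAML: its name, and indented under it one key for each argument. apply_moves: Moves the arm, as the interface text tells. Its arguments: {"type":"object","properties":{"deltas":{"type":"array"},"grip_force":{"type":"number"}},"required":["deltas"]}

```bash
mkdir -p pics; python3 - <<'E'
from station import ctrl
import cv2,numpy as np
o=ctrl.get_obs();print({k:np.round(v,3) for k,v in o.items()})
ims=[]
for n in["scene","side"]:
    c=ctrl.camera(n);np.savez(f"{n}0.npz",**c);print(n,np.round(c['K'],1).tolist(),np.round(c['pose'],3).tolist(),[k for k in c])
    cv2.imwrite(f"pics/{n}0.png",cv2.resize(c['img'][:,:,::-1],(800,600),interpolation=cv2.INTER_CUBIC))
c=ctrl.camera("wrist");print(c['K'],np.round(c['hand_eye'],3))
E
```

```text
{'time_s': np.float64(0.0), 'qpos': array([-1.329,  0.3  ,  1.522,  0.   ,  1.321, -0.067]), 'joint_vel': array([ 0.001, -0.001, -0.   , -0.001, -0.   ,  0.   ]), 'tau': array([-1.0000e-03, -5.3181e+01, -3.5273e+01,  7.1000e-02,  2.4000e-02,
       -0.0000e+00]), 'ee_pos': array([ 0.167, -0.524,  0.23 ]), 'eef_rot': array([-3.14 , -0.   ,  0.309]), 'force': array([-0.569, -0.396, -0.4  ]), 'moment': array([ 0.01 , -0.006, -0.005]), 'grip_force': np.float64(0.0), 'grip_width': np.float64(0.094)}
scene [[474.6, 0.0, 275.1], [0.0, 474.6, 205.3], [0.0, 0.0, 1.0]] [[0.809, -0.433, 0.399, 0.966], [0.588, 0.612, -0.529, -0.58], [-0.015, 0.662, 0.749, 0.975], [0.0, 0.0, 0.0, 1.0]] ['img', 'K', 'pose']
side [[412.9, 0.0, 285.3], [0.0, 412.9, 217.0], [0.0, 0.0, 1.0]] [[-1.0, -0.006, -0.014, 0.491], [-0.008, -0.561, 0.828, 0.846], [-0.013, 0.828, 0.561, 0.654], [0.0, 0.0, 0.0, 1.0]] ['img', 'K', 'pose']
[[324.52313428   0.         283.54237694]
 [  0.         324.52313428 208.27763328]
 [  0.           0.           1.        ]] [[-0.     0.97   0.243  0.071]
 [ 1.     0.     0.001 -0.001]
 [ 0.001  0.243 -0.97  -0.155]
 [ 0.     0.     0.     1.   ]]
```

View pics/scene0.png

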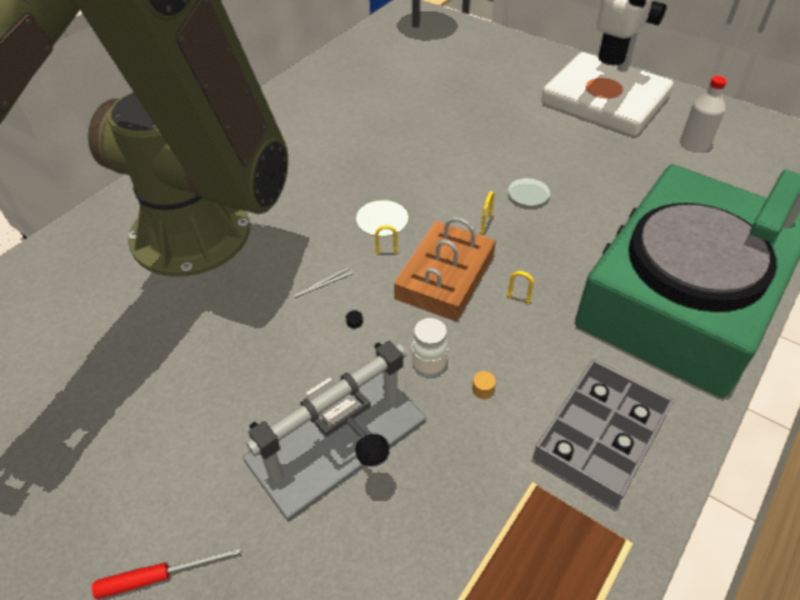

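View pics/side0.png

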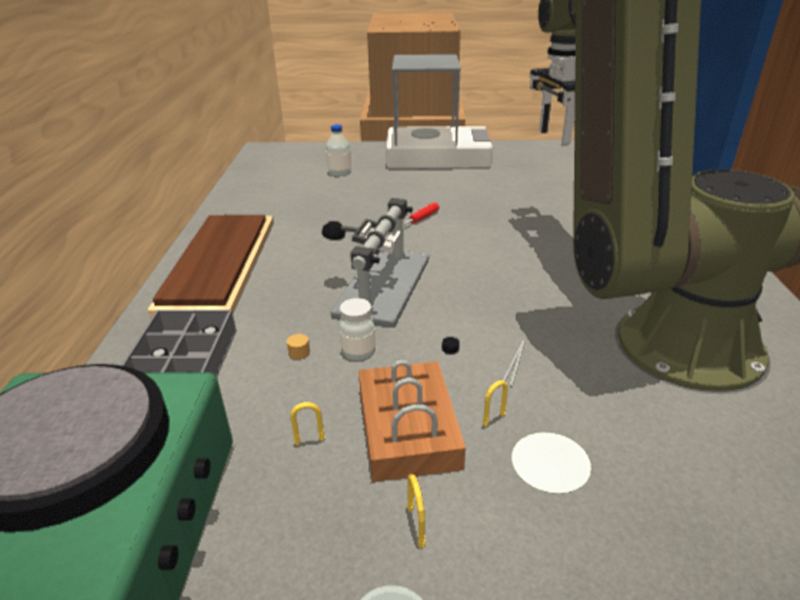

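```bash
cat > h.py <<'E'
import numpy as np,cv2
from scipy.spatial.transform import Rotation as R
def ray(K,P,px):
    d=np.linalg.inv(K)@[px[0],px[1],1.]; d=P[:3,:3]@[d[0],-d[1],-d[2]]
    return P[:3,3],d/np.linalg.norm(d)
def onz(K,P,px,z):
    o,d=ray(K,P,px); return o+d*(z-o[2])/d[2]
def tri(rs):
    A=sum(np.eye(3)-np.outer(d,d) for o,d in rs);b=sum((np.eye(3)-np.outer(d,d))@o for o,d in rs)
    return np.linalg.solve(A,b)
def proj(K,P,X):
    p=P[:3,:3].T@(np.asarray(X)-P[:3,3]);p=K@[p[0],-p[1],-p[2]];return p[:2]/p[2]
def tcp(o):
    T=np.eye(4);T[:3,:3]=R.from_euler('xyz',o['eef_rot']).as_matrix();T[:3,3]=o['ee_pos'];return T
E
python3 - <<'E'
from h import *
s=np.load('scene0.npz');d=np.load('side0.npz')
f=.7
S=lambda x,y:ray(s['K'],s['pose'],(x*f,y*f));D=lambda x,y:ray(d['K'],d['pose'],(x*f,y*f))
for n,a,b in[('mid top',(448,240),(408,380)),('wide',(461,219),(414,406)),('small',(434,269),(402,362)),('nearhead',(264,432),(398,203)),('farhead',(390,352),(364,252)),('jar',(430,326),(356,306)),('knob',(372,449),(333,231))]:
    print(n,np.round(tri([S(*a),D(*b)]),3))
for p in[(433,222),(495,238),(459,305),(396,283)]:print('rack',np.round(onz(s['K'],s['pose'],(p[0]*f,p[1]*f),.045),3))
def crop(im,x,y,w=130,h=97):return cv2.resize(im[y:y+h,x:x+w,::-1],(400,300),interpolation=cv2.INTER_CUBIC)
cv2.imwrite('pics/c1.png',np.vstack([np.hstack([crop(s['img'],165,235),crop(d['img'],215,130)]),np.hstack([crop(s['img'],255,140),crop(d['img'],235,240)])]))
E
```

```text
mid top [0.504 0.205 0.098]
wide [0.495 0.263 0.103]
small [0.514 0.143 0.08 ]
nearhead [ 0.528 -0.305  0.145]
farhead [ 0.586 -0.092  0.144]
jar [0.592 0.016 0.1  ]
knob [ 0.657 -0.228  0.119]
rack [0.424 0.279 0.045]
rack [0.55  0.31  0.045]
rack [0.585 0.123 0.045]
rack [0.461 0.101 0.045]
```

View pics/c1.png

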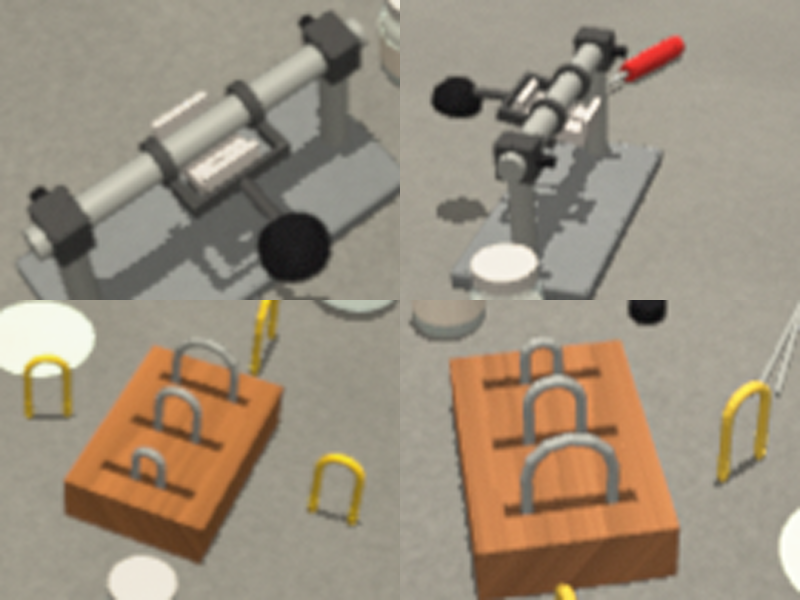

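The middle U-bolt is in the central groove, with its top near (0.504, 0.205, 0.098). The groove yaw is about 0.2. The stand is centred near (0.557, -0.198) with yaw about -0.266. I'll look at the stand from above on the way.

Call:
apply_moves:
  deltas:
    - [0,3,2.4,0.4,0,0,0.0996]
    - [0,3.3,2.7,0.4,0,0,0.0996]
    - [0,3.3,2.7,0.4,0,0,0.0996]
    - [0,3.3,2.7,0.4,0,0,0.0996]
    - [0,3.3,2.7,0.4,0,0,0.0996]
    - [0,3.3,2.7,0.4,0,0,0.0996]
    - [0,3.3,2.7,0.4,0,0,0.0996]
    - [0,3.3,2.7,0.4,0,0,0.0996]
    - [0,3.3,2.7,0.4,0,0,0.0996]
    - [0,3.3,2.7,0.4,0,0,0.0996]

```text
time_s: 1.15
ee_pos: [0.4953, -0.2556, 0.2705]
eef_rot: [-3.141, -0.0, 1.309]
force: [-0.2, -0.4, -0.8]
grip_width: 0.0936
grip_force: 0.0
```

Call:
apply_moves:
  deltas:
    - [0,3,2.4,0.4,0,0,0]
    - [0,2,2,0.4,0,0,0]
    - [0,0.8,1.5,0.4,0,0,0]
    - [0,0,0,0,0,0,0]

```text
time_s: 1.55
ee_pos: [0.5527, -0.1966, 0.2826]
eef_rot: [3.142, -0.0, 1.307]
force: [-1.5, -0.4, 0.5]
grip_width: 0.0936
grip_force: 0.0
```

```bash
cat > w.py <<'E'
from h import *
from station import ctrl
import sys
def wrist(name):
    o=ctrl.get_obs();c=ctrl.camera('wrist');P=tcp(o)@c['hand_eye'];np.savez(name+'.npz',img=c['img'],K=c['K'],pose=P)
    cv2.imwrite(f'pics/{name}.png',cv2.resize(c['img'][:,:,::-1],(800,600),interpolation=cv2.INTER_CUBIC))
    print(o['time_s'],np.round(o['ee_pos'],4),np.round(o['eef_rot'],4),o['force'].round(2),o['grip_width'],o['grip_force'])
if __name__=='__main__':wrist(sys.argv[1])
E
python3 w.py w1
```

```text
1.55 [ 0.5527 -0.1966  0.2826] [ 3.1415e+00 -1.0000e-04  1.3069e+00] [-1.51 -0.42  0.54] 0.09361316529877366 0.0
```

View pics/w1.png

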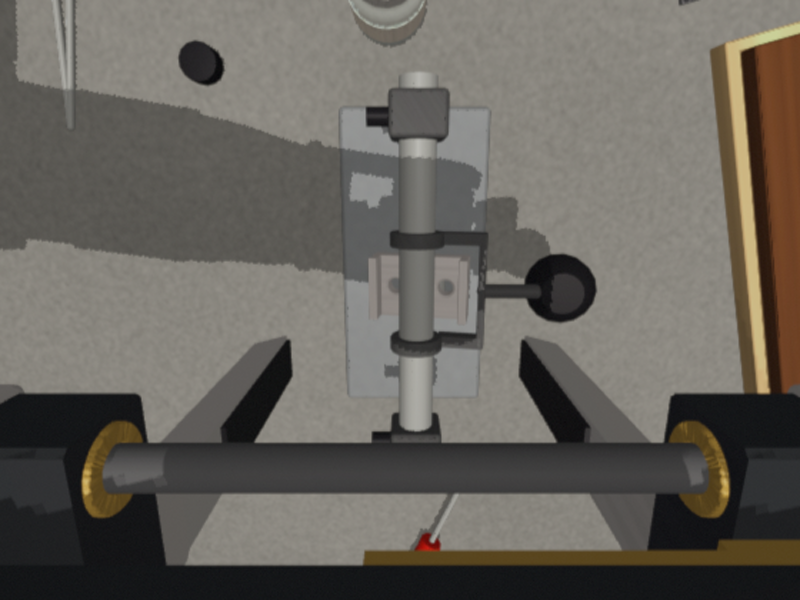

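This view from above shows the far post head at (418,113), the collars at (417,239) and (417,343), the plate holes at about (395,285) and (446,287), and the lamp at (560,288). I'll enlarge the bracket.

```bash
python3 - <<'E'
from h import *
im=np.load('w1.npz')['img'][154:252,238:350,::-1]
im=cv2.convertScaleAbs(cv2.resize(im,None,fx=6,fy=6,interpolation=cv2.INTER_CUBIC),alpha=1.3)
cv2.imwrite('pics/c2.png',im)
E
```

```text
(no output)
```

View pics/c2.png

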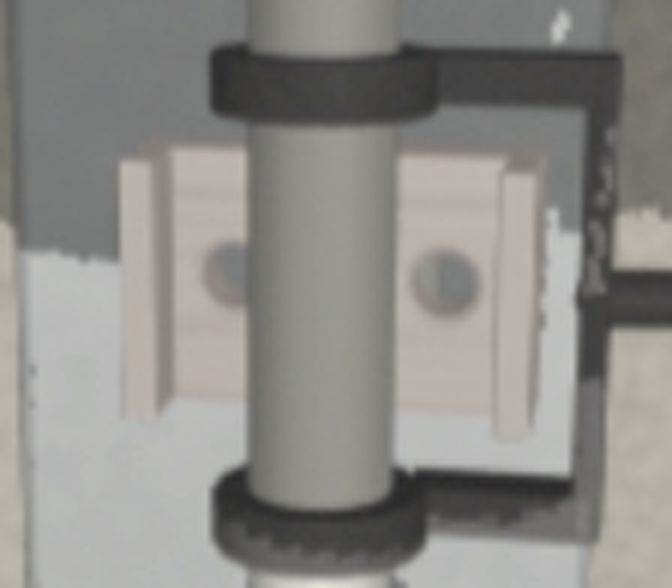

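```bash
cat > fit.py <<'E'
from h import *
from scipy.optimize import least_squares
w=np.load('w1.npz');K=w['K'];P=w['pose']
U=lambda x,y:np.array([238+(x+.5)/6-.5,154+(y+.5)/6-.5])
pts=[((-34,22,0),(121,160)),((-28,22,0),(152,158)),((-28,-22,0),(157,415)),((-34,-22,0),(127,415)),
((28,22,0),(502,170)),((34,22,0),(541,170)),((34,-22,0),(530,438)),((28,-22,0),(494,436)),((18,0,-14),(445,283)),((-18,0,-14),(236,274))]
bar=[(249,130),(397,130),(250,480),(393,480)]
def frame(p):
    Rb=(R.from_euler('z',p[2])*R.from_euler('y',-p[3])).as_matrix()
    return Rb,np.array([p[0],p[1],.13+p[4]])
def res(p):
    Rb,o=frame(p);r=[]
    for X,u in pts:r+=list(proj(K,P,o+Rb@np.array(X)/1e3)-U(*u))
    a=Rb[:,1]
    for u in bar:
        c,d=ray(K,P,U(*u));n=np.cross(a,d);r.append((abs((c-o)@n)/np.linalg.norm(n)-.012)*900)
    return np.array(r+[p[4]/.001])
s=least_squares(res,[.557,-.198,-.266,.2,0],loss='soft_l1')
J=s.jac;print(np.round(s.x,4),np.round(np.sqrt(np.diag(np.linalg.inv(J.T@J)))*.5,4));print(np.round(res(s.x),1))
Rb,o=frame(s.x);print('home',o-.019*Rb[:,2],'axes',np.round(Rb,3).tolist())
E
python3 fit.py
```

```text
[ 5.603e-01 -1.987e-01 -2.627e-01  2.060e-01 -1.000e-04] [0.0002 0.0002 0.005  0.0189 0.0005]
[-0.3 -0.6  0.5 -0.1  0.4  0.4 -0.4  0.1 -0.3 -0.3 -0.4 -0.1  0.1  0.2
 -0.1  0.2 -0.   0.1 -0.2  0.1  0.  -0.5  0.1 -0.4 -0.1]
home [ 0.56407913 -0.19967822  0.11131364] axes [[0.945, 0.26, -0.198], [-0.254, 0.966, 0.053], [0.205, 0.0, 0.979]]
```

Call:
apply_moves:
  deltas:
    - [0,-0.5,4,-0.1,0,0,0.046]
    - [0,-0.5,4.1,-0.1,0,0,0.046]
    - [0,-0.5,4.1,-0.1,0,0,0.046]
    - [0,-0.5,4.1,-0.1,0,0,0.046]
    - [0,-0.5,4.1,-0.1,0,0,0.046]
    - [0,-0.5,4.1,-0.5,0,0,0.046]
    - [0,-0.5,4.1,-0.5,0,0,0.046]
    - [0,-0.5,4.1,-0.5,0,0,0.046]
    - [0,-0.5,4.1,-0.5,0,0,0.046]
    - [0,-0.4,3,-0.5,0,0,0.046]

```text
time_s: 2.6
ee_pos: [0.5025, 0.2007, 0.2523]
eef_rot: [3.142, 0.0, 1.766]
force: [-0.1, 0.3, 0.1]
grip_width: 0.094
grip_force: 0.0
```

Call:
apply_moves:
  deltas:
    - [0,0,0,0,0,0,0]
    - [0,0,0,0,0,0,0]

```text
time_s: 2.8
ee_pos: [0.5031, 0.1991, 0.2524]
eef_rot: [-3.141, 0.0, 1.764]
force: [0.6, 0.4, -0.0]
grip_width: 0.0941
grip_force: 0.0
```

```bash
python3 w.py w2
```

```text
2.8 [0.5031 0.1991 0.2524] [-3.1413e+00  4.0000e-04  1.7643e+00] [ 0.59  0.41 -0.02] 0.09411553737347027 0.0
```

View pics/w2.png

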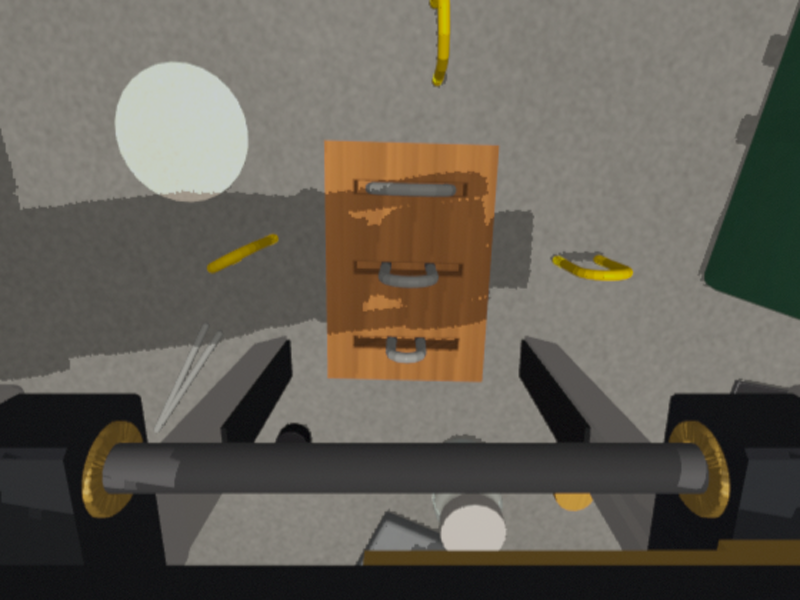

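The rack is directly below. The middle U-bolt's legs meet the groove at about (386,266) and (431,268), and its crown is at about (408,281).

```bash
python3 - <<'E'
from h import *
w=np.load('w2.npz');f=.7
for p,z in[((356,267),.045),((461,269),.045),((386,267),.05),((431,267),.05),((408,281),.094),((356,187),.045),((466,190),.045),((325,141),.045),((498,146),.045),((482,381),.045),((328,379),.045)]:
    print(p,np.round(onz(w['K'],w['pose'],(p[0]*f,p[1]*f),z),4))
E
```

```text
(356, 267) [0.4646 0.1975 0.045 ]
(461, 269) [0.5466 0.2119 0.045 ]
(386, 267) [0.4879 0.203  0.05  ]
(431, 267) [0.5225 0.2097 0.05  ]
(408, 281) [0.5049 0.2044 0.094 ]
(356, 187) [0.4543 0.2583 0.045 ]
(466, 190) [0.5369 0.2722 0.045 ]
(325, 141) [0.4262 0.2867 0.045 ]
(498, 146) [0.5531 0.3079 0.045 ]
(482, 381) [0.5852 0.1217 0.045 ]
(328, 379) [0.4574 0.0986 0.045 ]
```

Call:
apply_moves:
  deltas:
    - [0,0.2,0.64,-3,0,0,-0.02]
    - [0,0,0,-4,0,0,0]
    - [0,0,0,-4,0,0,0]
    - [0,0,0,-3,0,0,0]
    - [0,0,0,-2.4,0,0,0]
    - [0,0,0,0,0,0,0]
    - [0,0,0,0,0,0,0]
  grip_force: 45

```text
time_s: 3.55
ee_pos: [0.5058, 0.2055, 0.0894]
eef_rot: [3.141, 0.0, 1.743]
force: [-0.2, -0.6, 1.3]
grip_width: 0.0937
grip_force: 0.0
```

Call:
apply_moves:
  deltas:
    - [130,0,0,0,0,0,0]
    - [200,0,0,0,0,0,0]
    - [255,0,0,0,0,0,0]
    - [255,0,0,0,0,0,0]
    - [255,0,0,0,0,0,0]
    - [255,0,0,0,0,0,0]
    - [255,0,0,0,0,0,0]
    - [255,0,0,0,0,0,0]

```text
time_s: 4.35
ee_pos: [0.5051, 0.2064, 0.0884]
eef_rot: [-3.141, 0.0, 1.745]
force: [0.3, 0.3, 1.0]
grip_width: 0.0422
grip_force: 45.0
```

Call:
apply_moves:
  deltas:
    - [255,0,0,1,0,0,0]
    - [255,0,0,2,0,0,0]
    - [255,0,0,3,0,0,0]
    - [255,0,0,4,0,0,0]
    - [255,0,0,4,0,0,0]
    - [255,0,0,2,0,0,0]
    - [255,0,0,0,0,0,0]

```text
time_s: 5.05
ee_pos: [0.5059, 0.2067, 0.2518]
eef_rot: [3.136, -0.001, 1.745]
force: [0.3, -0.8, -2.5]
grip_width: 0.0426
grip_force: 45.0
```

```bash
python3 w.py w3; python3 -c "
from h import *
im=np.load('w3.npz')['img'][150:360,140:420,::-1]
a=np.load('w3.npz');ctrl=None
cv2.imwrite('pics/w3c.png',cv2.resize(im,(784,588),interpolation=cv2.INTER_CUBIC))"
```

```text
5.05 [0.5059 0.2067 0.2518] [ 3.1362e+00 -8.0000e-04  1.7449e+00] [ 0.26 -0.79 -2.54] 0.04255711315163531 44.95989757269854
```

View pics/w3c.png

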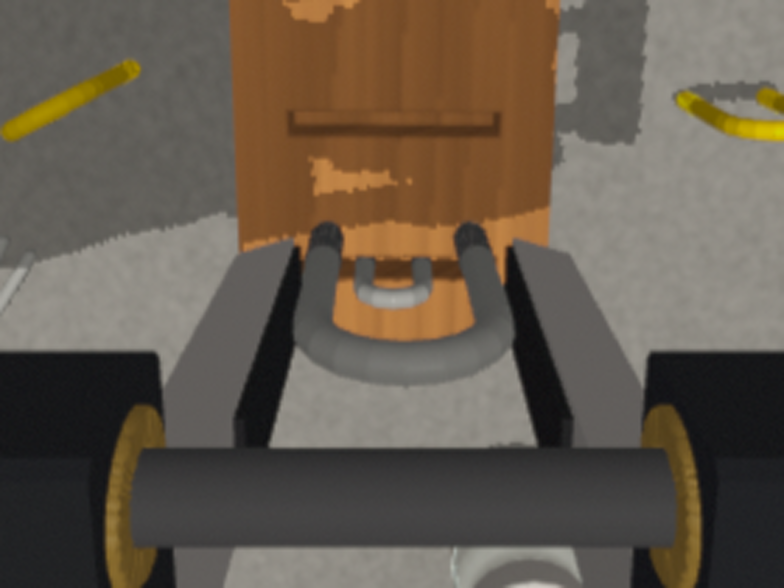

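The U-bolt is held upright. Its feet are at crop (326,234) and (471,234), and the crown centre is at (404,363). I'll work out its pose in the tool frame and the approach targets.

```bash
cat > goal.py <<'E'
from h import *
import contextlib,io
with contextlib.redirect_stdout(io.StringIO()):
    from fit import Rb,o
home=o-.019*Rb[:,2]
E
python3 - <<'E'
from h import *
from goal import *
from station import ctrl
w=np.load('w3.npz');ob=ctrl.get_obs();T=tcp(ob);H=np.linalg.inv(T)@w['pose']
for p,z in[((326,234),.068),((471,234),.068),((404,363),-.0056),((404,385),-.0056),((404,342),-.0056)]:
    print(p,np.round(onz(w['K'],H,(p[0]/2.8+140,p[1]/2.8+150),z),4))
# tool orientation at bracket: z_t=-Rb z, y_t = -/+ Rb x
cur=T[:3,:3];y=Rb[:,0]*np.sign(Rb[:,0]@cur[:,1]);Rt=np.column_stack([np.cross(y,-Rb[:,2]),y,-Rb[:,2]])
print('yaw',R.from_matrix(Rt).as_euler('xyz'),'rotvec',(R.from_matrix(Rt)*R.from_matrix(cur).inv()).as_rotvec())
for s in[.09,.06,.045,.02]:
    U=home+Rb[:,2]*s;print(s,'TCP',np.round(U-Rt@[0,0,.0294],4))
print(Rb)
E
```

```text
(326, 234) [-0.0038 -0.0182  0.068 ]
(471, 234) [-0.0038  0.0196  0.068 ]
(404, 363) [-0.004   0.0017 -0.0056]
(404, 385) [-0.0084  0.0017 -0.0056]
(404, 342) [ 0.0002  0.0017 -0.0056]
yaw [2.93555815 0.         1.30811664] rotvec [-0.00940065 -0.20546754 -0.43516715]
0.09 TCP [ 0.5405 -0.1933  0.2282]
0.06 TCP [ 0.5464 -0.1949  0.1988]
0.045 TCP [ 0.5494 -0.1957  0.1841]
0.02 TCP [ 0.5543 -0.1971  0.1597]
[[ 0.94527298  0.25966925 -0.19756231]
 [-0.25417721  0.96569761  0.05312311]
 [ 0.20457989  0.          0.97884987]]
```

Call:
apply_moves:
  deltas:
    - [255,0.3,-2.5,0,-0.0009,-0.0206,-0.0435]
    - [255,0.35,-3.5,0,-0.0009,-0.0206,-0.0435]
    - [255,0.4,-4.2,0,-0.0009,-0.0206,-0.0435]
    - [255,0.4,-4.2,0,-0.0009,-0.0206,-0.0435]
    - [255,0.4,-4.2,0,-0.0009,-0.0206,-0.0435]
    - [255,0.4,-4.2,0,-0.0009,-0.0206,-0.0435]
    - [255,0.4,-4.2,0,-0.0009,-0.0206,-0.0435]
    - [255,0.4,-4.2,0,-0.0009,-0.0206,-0.0435]
    - [255,0.35,-4,0,-0.0009,-0.0206,-0.0435]
    - [255,0.2,-3,0,-0.0009,-0.0206,-0.0435]

```text
time_s: 6.1
ee_pos: [0.5404, -0.1777, 0.2462]
eef_rot: [2.939, -0.0, 1.305]
force: [-0.0, -0.6, -1.9]
grip_width: 0.0425
grip_force: 45.0
```

Call:
apply_moves:
  deltas:
    - [255,0,-1.4,-1,0,0,0]
    - [255,0,0,-1.8,0,0,0]
    - [255,0,0,0,0,0,0]
    - [255,0,0,0,0,0,0]

```text
time_s: 6.5
ee_pos: [0.5409, -0.1888, 0.2195]
eef_rot: [2.939, -0.0, 1.31]
force: [0.0, -0.3, -1.3]
grip_width: 0.0423
grip_force: 45.0
```

```bash
python3 w.py w4; python3 - <<'E'
from h import *
a=np.load('w4.npz')
x0,y0=175,130
im=a['img'][y0:y0+150,x0:x0+200,::-1]
cv2.imwrite('pics/w4c.png',cv2.convertScaleAbs(cv2.resize(im,(800,600),interpolation=cv2.INTER_CUBIC),alpha=1.3))
E
```

```text
6.5 [ 0.5409 -0.1888  0.2195] [ 2.9393e+00 -5.0000e-04  1.3096e+00] [ 0.02 -0.32 -1.29] 0.04225810864126564 44.96065040642861
```

View pics/w4c.png

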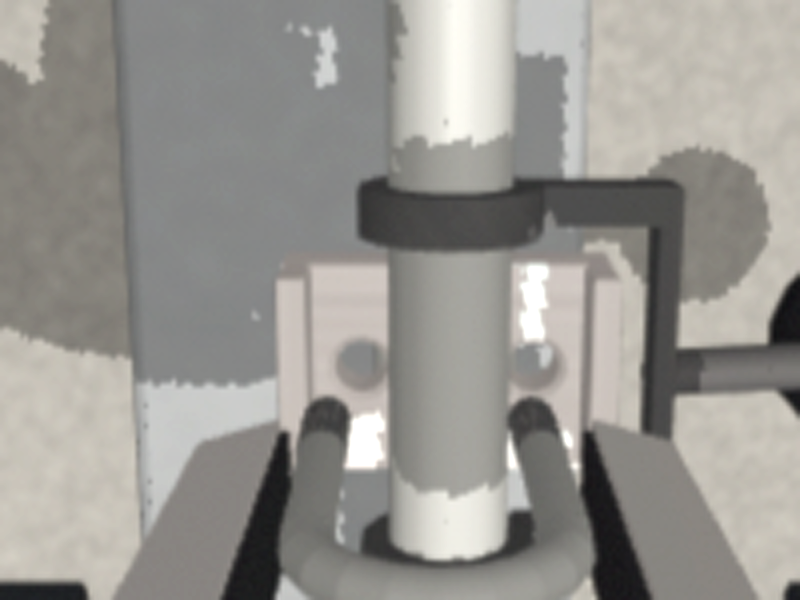

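```bash
cat > m.py <<'E'
from h import *
from scipy.optimize import least_squares
T=tcp({'eef_rot':[2.9393,-.0005,1.3096],'ee_pos':[.5409,-.1888,.2195]})
w=np.load('w4.npz');K=w['K'];P=np.linalg.inv(T)@w['pose']
U=lambda x,y:np.array([175+(x+.5)/4-.5,130+(y+.5)/4-.5])
for p,z in[((326,411),.068),((532,411),.068)]:print('foot',np.round(onz(K,P,U(*p),z)*1e3,2))
print('crown',np.round(onz(K,P,U(438,580),-.0056)*1e3,2))
pts=[((-34,22,0),(277,278)),((-28,22,0),(303,278)),((28,22,0),(594,279)),((34,22,0),(620,279)),((-18,0,-14),(361,363)),((18,0,-14),(537,364))]
bar=[(389,300),(511,300),(390,450),(508,450)]
N=np.array([[0,1,0],[1,0,0],[0,0,-1.]])  # bracket axes in tool: x->y, y->x, z->-z
def res(p):
    Rb=R.from_rotvec([p[3],p[4],p[5]]).as_matrix()@N;o=p[:3];r=[]
    for X,u in pts:r+=list(proj(K,P,o+Rb@np.array(X)/1e3)-U(*u))
    for u in bar:
        c,d=ray(K,P,U(*u));n=np.cross(Rb[:,1],d);r.append((abs((c-o)@n)/np.linalg.norm(n)-.012)*1200)
    return np.array(r+[(T[:3,:3]@o+T[:3,3]-[0,0,.13])[2]/.0005,(T[:3,:3]@Rb[:,1])[2]/.005])
s=least_squares(res,[0,0,.09,0,0,0])
J=s.jac;print('bracket axis pt mm, rotvec mrad',np.round(s.x*1e3,1),'sd',np.round(1e3*np.sqrt(np.diag(np.linalg.inv(J.T@J)))*.3,1));print(np.round(res(s.x),1))
E
python3 m.py
```

```text
foot [ -2.01 -19.52  68.  ]
foot [-2.03 17.64 68.  ]
crown [ 0.08  0.54 -5.6 ]
bracket axis pt mm, rotvec mrad [ -4.6   2.9  92.  -12.6   0.2  -0.6] sd [ 0.1  0.1  0.2 12.2  1.7  3.5]
[-0.6 -0.2  0.6 -0.2 -0.3 -0.3  1.  -0.3  0.5  0.7 -0.5  0.5 -0.4  0.2
 -0.2 -0.1 -0.1  0.1]
```

Call:
apply_moves:
  deltas:
    - [255,0.29,-0.35,0.08,0,0,0]
    - [255,0,0,0,0,0,0]
    - [255,0.1,-0.03,-0.49,0,0,0]
    - [255,0.1,-0.03,-0.49,0,0,0]
    - [255,0.14,-0.04,-0.69,0,0,0]
    - [255,0.14,-0.04,-0.69,0,0,0]
    - [255,0.14,-0.03,-0.69,0,0,0]
    - [255,0,0,0,0,0,0]
    - [255,0,0,0,0,0,0]

```text
time_s: 7.45
ee_pos: [0.5503, -0.1948, 0.1906]
eef_rot: [2.937, -0.0, 1.308]
force: [0.0, -0.1, -2.2]
grip_width: 0.0422
grip_force: 45.0
```

```bash
python3 w.py w5; python3 - <<'E'
from h import *
a=np.load('w5.npz')
x0,y0=175,130
im=a['img'][y0:y0+150,x0:x0+200,::-1]
cv2.imwrite('pics/w5c.png',cv2.convertScaleAbs(cv2.resize(im,(800,600),interpolation=cv2.INTER_CUBIC),alpha=1.3))
E
```

```text
7.45 [ 0.5503 -0.1948  0.1906] [ 2.9373e+00 -2.0000e-04  1.3083e+00] [ 0.02 -0.13 -2.24] 0.04220206015089753 44.96046271728119
```

View pics/w5c.png

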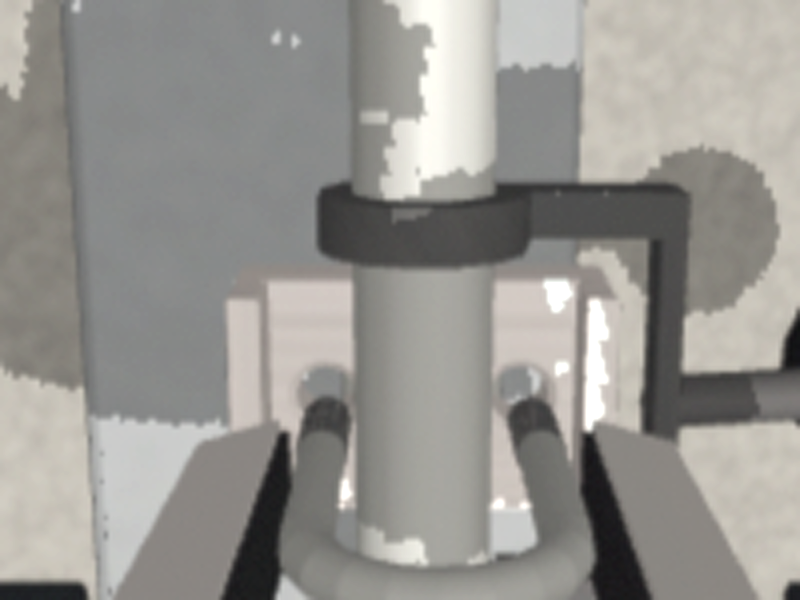

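The legs straddle the bar. The holes are at (325,386) and (521,385), and the feet are just above them at (326,411) and (532,411). I'll compute the remaining offset.

```bash
sed -e "s/w4/w5/;s/^T=.*/T=tcp({'eef_rot':[2.9373,-.0002,1.3083],'ee_pos':[.5503,-.1948,.1906]})/;s/^pts=.*/pts=[((-34,22,0),(228,298)),((-28,22,0),(260,298)),((-18,0,-14),(325,386)),((18,0,-14),(521,385))]/;s/^bar=.*/bar=[(353,300),(494,300),(356,480),(490,480)]/" m.py > m5.py; python3 m5.py
```

```text
foot [ -1.99 -19.58  68.  ]
foot [-2.02 17.58 68.  ]
crown [ 0.1   0.49 -5.6 ]
bracket axis pt mm, rotvec mrad [ -0.3  -1.6  61.7  39.7   3.2 -12.5] sd [ 0.1  0.1  0.2 11.3  1.6  4. ]
[-1.  -0.7 -0.2 -0.9  0.2  1.4 -0.3  0.4  0.1  0.   0.6 -0.9 -0.2  0.2]
```

Call:
apply_moves:
  deltas:
    - [255,-0.06,0.12,-0.02,0,0,0]
    - [255,0,0,0,0,0,0]
    - [255,0.08,-0.02,-0.39,0,0,0]
    - [255,0.08,-0.02,-0.39,0,0,0]
    - [255,0.08,-0.02,-0.39,0,0,0]
    - [255,0,0,0,0,0,0]
    - [255,0,0,0,0,0,0]

```text
time_s: 8.2
ee_pos: [0.552, -0.1942, 0.1787]
eef_rot: [2.937, -0.0, 1.308]
force: [-0.6, 0.3, -2.1]
grip_width: 0.0426
grip_force: 45.0
```

Call:
apply_moves:
  deltas:
    - [255,0.06,-0.02,-0.29,0,0,0]
    - [255,0.06,-0.01,-0.29,0,0,0]
    - [255,0.06,-0.02,-0.29,0,0,0]
    - [255,0,0,0,0,0,0]
    - [255,0,0,0,0,0,0]

```text
time_s: 8.7
ee_pos: [0.5538, -0.1947, 0.1701]
eef_rot: [2.937, -0.0, 1.308]
force: [0.7, -0.7, -2.4]
grip_width: 0.0426
grip_force: 45.0
```

Call:
apply_moves:
  deltas:
    - [255,0.06,-0.02,-0.29,0,0,0]
    - [255,0.06,-0.01,-0.29,0,0,0]
    - [255,0.05,-0.02,-0.25,0,0,0]
    - [255,0.04,-0.01,-0.2,0,0,0]
    - [255,0,0,0,0,0,0]
    - [255,0,0,0,0,0,0]

```text
time_s: 9.3
ee_pos: [0.5557, -0.1952, 0.1593]
eef_rot: [2.938, -0.0, 1.308]
force: [-0.7, -0.6, -3.4]
grip_width: 0.0425
grip_force: 45.0
```

Call:
apply_moves:
  deltas:
    - [255,0.04,-0.01,-0.2,0,0,0]
    - [255,0,0,0,0,0,0]
    - [255,0,0,0,0,0,0]

```text
time_s: 9.6
ee_pos: [0.5562, -0.1953, 0.1574]
eef_rot: [2.938, -0.0, 1.308]
force: [-0.9, 0.1, -5.1]
grip_width: 0.0426
grip_force: 45.0
```

```bash
python3 -c "
from station import ctrl
o=ctrl.get_obs();print(o['ee_pos'],o['force'],o['moment'])"
```

```text
[ 0.55616478 -0.19528695  0.15741683] [-0.87550659  0.09884402 -5.10399246] [0.08884886 0.33105121 0.00498305]
```

Call:
apply_moves:
  deltas:
    - [120,0,0,0,0,0,0]
    - [100,0,0,0,0,0,0]
    - [90,0,0,0,0,0,0]
    - [90,0,0,0,0,0,0]
    - [90,0,0,0,0,0,0]

```text
time_s: 10.1
ee_pos: [0.5564, -0.1954, 0.158]
eef_rot: [2.937, -0.0, 1.308]
force: [0.3, -0.4, 0.5]
grip_width: 0.0609
grip_force: 0.0
```

```bash
python3 w.py w6; python3 - <<'E'
from h import *
a=np.load('w6.npz')
x0,y0=175,130
im=a['img'][y0:y0+150,x0:x0+200,::-1]
cv2.imwrite('pics/w6c.png',cv2.convertScaleAbs(cv2.resize(im,(800,600),interpolation=cv2.INTER_CUBIC),alpha=1.3))
E
```

```text
10.1 [ 0.5564 -0.1954  0.158 ] [ 2.9367e+00 -1.0000e-04  1.3083e+00] [ 0.25 -0.37  0.51] 0.06087232187089889 0.0
```

View pics/w6c.png

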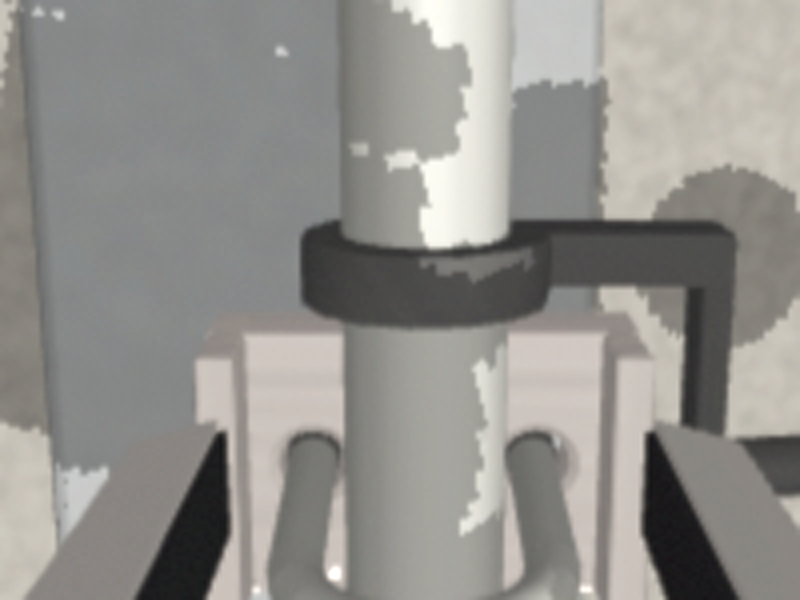

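The legs enter both holes, the U-bolt stands free, and the fingers are clear of it (61 mm open). I'll wait briefly, then retreat along the tool axis and close the jaws.

Call:
apply_moves:
  deltas:
    - [90,0,0,0,0,0,0]
    - [90,0,0,0,0,0,0]
    - [90,-0.2,0.05,0.98,0,0,0]
    - [90,-0.2,0.05,0.98,0,0,0]
    - [90,-0.2,0.05,0.98,0,0,0]
    - [90,-0.2,0.05,0.98,0,0,0]
    - [90,-0.15,0.04,0.73,0,0,0]
    - [90,0,0,0,0,0,0]
    - [90,0,0,0,0,0,0]

```text
time_s: 11.05
ee_pos: [0.5468, -0.193, 0.2043]
eef_rot: [2.937, -0.0, 1.308]
force: [0.6, 0.9, -0.4]
grip_width: 0.0605
grip_force: 0.0
```

Call:
apply_moves:
  deltas:
    - [255,0,0,0,0,0,0]
    - [255,0,0,0,0,0,0]
    - [255,0,0,0,0,0,0]
    - [255,0,0,0,0,0,0]
    - [255,0,0,0,0,0,0]
    - [255,0,0,0,0,0,0]
    - [255,0,0,0,0,0,0]
    - [255,0,0,0,0,0,0]
    - [255,0,0,0,0,0,0]
  grip_force: 10

```text
time_s: 11.95
ee_pos: [0.5468, -0.193, 0.2044]
eef_rot: [2.937, -0.0, 1.308]
force: [0.5, -0.4, -0.0]
grip_width: 0.0005
grip_force: 0.0
```

Call:
apply_moves:
  deltas:
    - [255,0.1,-0.03,-0.49,0,0,0]
    - [255,0.1,-0.02,-0.49,0,0,0]
    - [255,0.06,-0.02,-0.29,0,0,0]
    - [255,0.06,-0.01,-0.29,0,0,0]
    - [255,0.06,-0.02,-0.29,0,0,0]
    - [255,0,0,0,0,0,0]

```text
time_s: 12.55
ee_pos: [0.5507, -0.194, 0.1856]
eef_rot: [2.937, -0.0, 1.308]
force: [-1.0, 0.9, 1.8]
grip_width: 0.0005
grip_force: 0.8
```

Call:
apply_moves:
  deltas:
    - [255,0.06,-0.02,-0.29,0,0,0]
    - [255,0,0,0,0,0,0]

```text
time_s: 12.75
ee_pos: [0.5512, -0.1941, 0.1826]
eef_rot: [2.937, -0.0, 1.308]
force: [1.2, -0.2, 0.7]
grip_width: 0.0006
grip_force: 0.4
```

Call:
apply_moves:
  deltas:
    - [255,0.06,-0.01,-0.29,0,0,0]
    - [255,0,0,0,0,0,0]

```text
time_s: 12.95
ee_pos: [0.5518, -0.1942, 0.1797]
eef_rot: [2.937, -0.0, 1.308]
force: [-0.1, -0.3, 1.6]
grip_width: 0.0002
grip_force: 0.7
```

Call:
apply_moves:
  deltas:
    - [255,0.06,-0.02,-0.29,0,0,0]
    - [255,0,0,0,0,0,0]

```text
time_s: 13.15
ee_pos: [0.5524, -0.1944, 0.1768]
eef_rot: [2.937, -0.0, 1.308]
force: [-0.4, -0.3, 2.6]
grip_width: 0.0005
grip_force: 0.9
```

Call:
apply_moves:
  deltas:
    - [255,0.04,-0.01,-0.2,0,0,0]
    - [255,0,0,0,0,0,0]

```text
time_s: 13.35
ee_pos: [0.5528, -0.1945, 0.1749]
eef_rot: [2.937, -0.0, 1.308]
force: [-0.5, 0.4, 2.7]
grip_width: 0.0005
grip_force: 0.9
```

Call:
apply_moves:
  deltas:
    - [255,0.02,0,-0.1,0,0,0]
    - [255,0,0,0,0,0,0]

```text
time_s: 13.55
ee_pos: [0.553, -0.1946, 0.1741]
eef_rot: [2.937, -0.0, 1.308]
force: [-0.1, 0.2, 2.6]
grip_width: 0.0004
grip_force: 1.5
```

Call:
apply_moves:
  deltas:
    - [255,0.02,-0.01,-0.1,0,0,0]
    - [255,0,0,0,0,0,0]

```text
time_s: 13.75
ee_pos: [0.5534, -0.1947, 0.1734]
eef_rot: [2.937, -0.0, 1.308]
force: [-2.9, 0.9, 6.5]
grip_width: 0.0002
grip_force: 3.1
```

Call:
apply_moves:
  deltas:
    - [255,0.02,0,-0.1,0,0,0]
    - [255,0,0,0,0,0,0]

```text
time_s: 13.95
ee_pos: [0.5536, -0.1947, 0.1729]
eef_rot: [2.936, -0.0, 1.308]
force: [-4.3, 2.3, 10.7]
grip_width: 0.0005
grip_force: 5.5
```

Call:
apply_moves:
  deltas:
    - [255,0.02,-0.01,-0.1,0,0,0]
    - [255,0,0,0,0,0,0]

```text
time_s: 14.15
ee_pos: [0.5539, -0.1947, 0.1725]
eef_rot: [2.935, -0.0, 1.308]
force: [-6.8, 4.8, 15.6]
grip_width: 0.0007
grip_force: 7.8
```

Call:
apply_moves:
  deltas:
    - [255,0.03,-0.01,-0.15,0,0,0]
    - [255,0,0,0,0,0,0]

```text
time_s: 14.35
ee_pos: [0.5547, -0.1943, 0.1717]
eef_rot: [2.934, -0.001, 1.309]
force: [-4.9, 11.0, 19.7]
grip_width: 0.0005
grip_force: 9.5
```

Call:
apply_moves:
  deltas:
    - [255,-0.1,0.03,0.49,0,0,0]
    - [255,-0.2,0.05,0.98,0,0,0]
    - [255,-0.4,0.1,1.96,0,0,0]
    - [255,-0.4,0.1,1.96,0,0,0]
    - [255,0,0,0,0,0,0]
    - [255,0,0,0,0,0,0]

```text
time_s: 14.95
ee_pos: [0.5428, -0.1921, 0.2233]
eef_rot: [2.937, -0.0, 1.308]
force: [-0.7, 0.4, -0.5]
grip_width: 0.0005
grip_force: 0.0
```

```bash
python3 w.py w7; python3 - <<'E'
from h import *
a=np.load('w7.npz')
im=a['img'][130:310,160:400,::-1]
cv2.imwrite('pics/w7c.png',cv2.convertScaleAbs(cv2.resize(im,(800,600),interpolation=cv2.INTER_CUBIC),alpha=1.3))
E
```

```text
14.95 [ 0.5428 -0.1921  0.2233] [ 2.9371 -0.      1.3081] [-0.71  0.37 -0.55] 0.0004524722384649125 0.0
```

No views are left, so I'll confirm the seated height with a light touch and then back off.

Call:
apply_moves:
  deltas:
    - [255,0.4,-0.1,-1.96,0,0,0]
    - [255,0.3,-0.08,-1.5,0,0,0]
    - [255,0.2,-0.05,-0.98,0,0,0]
    - [255,0.06,-0.02,-0.3,0,0,0]
    - [255,0,0,0,0,0,0]
    - [255,0,0,0,0,0,0]

```text
time_s: 15.6
ee_pos: [0.5527, -0.1946, 0.1766]
eef_rot: [2.936, -0.0, 1.308]
force: [-0.1, -0.1, 0.8]
grip_width: 0.0008
grip_force: 0.0
```

Call:
apply_moves:
  deltas:
    - [255,0.03,-0.01,-0.15,0,0,0]
    - [255,0,0,0,0,0,0]
    - [255,0,0,0,0,0,0]

```text
time_s: 15.9
ee_pos: [0.5529, -0.1947, 0.1749]
eef_rot: [2.937, -0.0, 1.308]
force: [0.5, 0.0, -0.7]
grip_width: 0.0006
grip_force: 0.0
```

Call:
apply_moves:
  deltas:
    - [255,0.03,-0.01,-0.15,0,0,0]
    - [255,0,0,0,0,0,0]
    - [255,0,0,0,0,0,0]

```text
time_s: 16.2
ee_pos: [0.5533, -0.1948, 0.1735]
eef_rot: [2.936, -0.0, 1.308]
force: [-0.6, 1.2, 4.5]
grip_width: 0.0004
grip_force: 2.0
```

Call:
apply_moves:
  deltas:
    - [255,-0.1,0.03,0.49,0,0,0]
    - [255,-0.4,0.1,1.96,0,0,0]
    - [255,-0.5,0.13,2.5,0,0,0]
    - [255,-0.5,0.13,2.5,0,0,0]
    - [255,0,0,0,0,0,0]
    - [255,0,0,0,0,0,0]

```text
time_s: 16.8
ee_pos: [0.5381, -0.1909, 0.2477]
eef_rot: [2.937, -0.0, 1.308]
force: [-0.9, -0.5, -0.8]
grip_width: 0.0005
grip_force: 0.0
```

```bash
python3 -c "
from station import ctrl
print(ctrl.hand_in())"
```

```text
the job is handed in; nothing more can be done
None
```

The middle U-bolt was started through both bracket holes, released standing, pressed home onto the bar, and the job handed in at 16.8 s. I confirmed the final seating by touch rather than by picture, and the hand-in call gave no verdict.

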